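# Line up the reagent jars by height beside the gel tank

## Task

Line the four amber jars up on the row of four cork discs in order of height, one jar in the middle of each disc: the tallest on the disc next to the clear gel tank, the shortest at the end next to the white comb tray. Keep every jar upright and set it down rather than drop it, and leave the tank and the tray where they stand.

Things in the scene. Friction and masses are not known exactly. Their poses are not given: they have to be found in the camera images.
- jar_a: the tallest jar: loose straight-sided cylinder, amber with a paper label band and a white screw lid of the same width as the jar, 58 mm diameter, 110 mm tall over all, about 0.28 kg. Origin: centre of its underside; z up along its axis. It starts standing upright on the work surface
- jar_b: the second tallest jar, the same make: 52 mm diameter, 92 mm tall, about 0.20 kg. Origin: centre of its underside, z up
- jar_c: the third tallest jar, the same make: 45 mm diameter, 75 mm tall, about 0.14 kg. Origin: centre of its underside, z up
- jar_d: the shortest jar, the same make: 38 mm diameter, 60 mm tall, about 0.09 kg. Origin: centre of its underside, z up
- cork_1: fixed flat cork disc, 74 mm diameter, 6 mm thick, one of four alike in a row about 92 mm apart, lying on a fixed white mat 3 mm thick; here an end disc of the row, at its +y end. Origin: centre of its underside (3 mm above the work surface), so a jar stands with its origin 6 mm above the disc's; z up, its y axis roughly along the row (the row lies within about 9 degrees of the world's y)
- cork_2: the same kind of cork disc, next to cork_1 in the row. Origin as for cork_1
- cork_3: the same kind of cork disc, next to cork_2 in the row. Origin as for cork_1
- cork_4: the same kind of cork disc, next to cork_3: the end disc of the row at its -y end. Origin as for cork_1
- gel_tank: clear open-topped electrophoresis tank with a black bar across each end and a pale gel block inside, 180 mm long (its y, along the row), 95 mm wide (x), 61 mm tall, 0.9 kg, loose: stands off one end of the row of discs, at either the +y or the -y end. The tallest jar goes to this end. Not to be moved. Origin: centre of its underside, z up
- comb_tray: white open tray with white gel combs lying in it, 170 mm long (its y, along the row), 100 mm wide (x), 28 mm tall, 0.8 kg, loose: stands off the other end of the row. The shortest jar goes to this end. Not to be moved. Origin: centre of its underside, z up
Not all that is in view belongs to the job. Leave any turquoise look-alike of the cork_4 alone.

How it is judged:
At the end, for the whole second after the job is handed in: Counting from the gel tank's end, the jars stand tallest to shortest on the first to the fourth disc: each within 12 mm of its disc's centre (horizontally), on the disc (height within 4 mm), upright within 0.1 rad, at rest (under 0.02 m/s) and released (((y of gel_tank in the frame of cork_1 above 0 m and horizontal distance between jar_a and cork_1 below 0.012 m and z of jar_a in the frame of cork_1 between 0.002 and 0.01 m and horizontal distance between jar_b and cork_2 below 0.012 m and z of jar_b in the frame of cork_2 between 0.002 and 0.01 m and horizontal distance between jar_c and cork_3 below 0.012 m and z of jar_c in the frame of cork_3 between 0.002 and 0.01 m and horizontal distance between jar_d and cork_4 below 0.012 m and z of jar_d in the frame of cork_4 between 0.002 and 0.01 m) or (y of gel_tank in the frame of cork_1 below 0 m and horizontal distance between jar_a and cork_4 below 0.012 m and z of jar_a in the frame of cork_4 between 0.002 and 0.01 m and horizontal distance between jar_b and cork_3 below 0.012 m and z of jar_b in the frame of cork_3 between 0.002 and 0.01 m and horizontal distance between jar_c and cork_2 below 0.012 m and z of jar_c in the frame of cork_2 between 0.002 and 0.01 m and horizontal distance between jar_d and cork_1 below 0.012 m and z of jar_d in the frame of cork_1 between 0.002 and 0.01 m)) and angle between each of jar_a, jar_b, jar_c, jar_d's own z axis and vertical below 0.1 rad and linear speed of each of jar_a, jar_b, jar_c, jar_d below 0.02 m/s and contact force between the fingers and jar_a below 0.1 N and contact force between the fingers and jar_b below 0.1 N and contact force between the fingers and jar_c below 0.1 N and contact force between the fingers and jar_d below 0.1 N); the robot touches nothing.
It fails at once if the gel tank is shifted (more than 15 mm) (distance of gel_tank from where it was at the start of the episode above 0.015 m).
It fails at once if the comb tray is shifted (more than 15 mm) (distance of comb_tray from where it was at the start of the episode above 0.015 m).
It fails at once if a jar is tipped (more than 0.5 rad) (angle between any of jar_a, jar_b, jar_c, jar_d's own z axis and vertical above 0.5 rad).
It fails at once if a jar is dropped or thrown (faster than 0.7 m/s while the fingers do not touch it, a fall of about 25 mm) ((contact force between the fingers and jar_a below 0.05 N and linear speed of jar_a above 0.7 m/s) or (contact force between the fingers and jar_b below 0.05 N and linear speed of jar_b above 0.7 m/s) or (contact force between the fingers and jar_c below 0.05 N and linear speed of jar_c above 0.7 m/s) or (contact force between the fingers and jar_d below 0.05 N and linear speed of jar_d above 0.7 m/s)).
It also fails if it takes over 109 s, if anything falls off the work surface, if the arm or the gripper's body presses on something with over 40 N, if the wrist force passes 120 N, or if a joint passes its speed limit or range.

## Robot

A 7-joint arm with a two-finger parallel gripper is mounted at the origin on the work surface. World frame = base frame: x ahead of the robot, y to its left, z up, the work surface at z = 0. Lengths are in m, angles in rad, forces in N, time in s.
With the tool pointing down it reaches from about 0.425 to 0.875 m from the base axis. Payload 4.7 kg.
Tool frame: the origin (TCP) lies at the very end of the fingers, on their centre line; the grasp point (between the pads) lies 19 mm behind it; z points along the fingers, y is the direction in which the jaws open and shut (so a half turn about z gives the same grasp; the last joint's range is limited). The gripper opens to 85 mm and grips with 20 to 120 N. Pads are 22 mm wide; open, the fingers measure 114 mm over their backs; the gripper's body (76 mm by 85 mm) begins 54 mm behind the grasp point. The pads swing forward as they close: fully open they stand 13 mm farther back than shut.
Start: joints at [1.333, 0.321, -0.07, 1.45, 0.023, 1.371, -0.057], TCP at [0.162, -0.63, 0.231] pointing down, gripper open.
Joint ranges: [-2.86, 2.86], [-0.3, 2.09], [-1.38, 1.24], [0.06, 2.45], [-1.56, 4.7], [0.09, 2.05], [-2.69, 2.69]. Speed limits (rad/s): [2.57, 2.57, 3.14, 3.14, 3.14, 3.14, 3.14].

## Interface

Orientations are given as a unit quaternion [w, x, y, z].
In Python, from rig import * gives the robot as it stands. The module is installed in compiled form; this text tells all that it offers.
- The arm moves only by the tool step_arm, never from a script. Its argument "steps" is a list that holds one entry, the list of rows, each a list of 7 numbers: the shift along the tool's x, y, z in mm, then the turn, a rotation vector about the tool's x, y, z in degrees, then the opening, from 0 (shut) to 1 (fully open). A call has 1 to 12 rows; each row is the pose to reach, as a shift and turn from the pose measured when the call began, along the tool's axes at that moment; what a row does not reach only later rows make up. A row lasts 1/10 s, in which the tool goes at most 50 mm and 8.59 degrees, less where a joint would pass 70% of its speed; a pose out of reach is approached as far as the arm can. A call with a gripper value outside its range is refused whole. The fingers move at their own pace and stop on an object; "squeeze" is the grip in N (left out, the last holds). Time passes only in rows, so rows that repeat a pose let the fingers close. It gives the time, the measured TCP pose, the force and the opening at its end, in the units of the state.
- get_state(): the state, without advancing time (a new reading comes with each control period).
- capture(name): name is "scene" or "side" or "wrist"; returns the picture (400x640x3 uint8, red, green, blue); there is no depth.
- camera_info(name): a dict with "intrinsics" (3x3 intrinsics, pixels), "D" ([k1, k2, p1, p2, k3] as OpenCV has them; the pictures are not rectified), "world_to_cam" (4x4, takes a point from world to camera coordinates); the wrist camera has in their place "T_tool_cam" (4x4, takes a point from camera to tool coordinates, whose origin is the TCP and whose axes are the flange's). Camera axes: x right, y down, z forward; pixel columns grow to the right and rows downward; lengths in m; the calibration is good to about 2 mm. A picture is of the moment at which its call begins: read the wrist's pose just before it. camera_info takes no time and is no camera call.
- finish_job(): hands the job in, once; it reports no verdict.
The state is a dict: "time": time; "joints": joint angles; "joint_vel": joint speeds; "joint_efforts": joint torques, N m; "tool_pos": TCP position; "tcp_rot": TCP orientation; "contact_force": force on the tool from outside, world axes, zero at the start; "ft_torque": the same for the moment, N m; "finger_gap": finger opening in m.
Only numpy, scipy, OpenCV 4.12 (cv2) and the standard library are available. Lean on these libraries where they do the work, as an engineer would, in place of code of your own. Each camera call takes 0.05 s, during which the arm holds its last target. There are 200 camera calls.

## Working session

There is one attempt and no reset: what is moved stays moved. The work goes in short steps, Python scripts to look and compute and a tool call to move; the robot and the scene stay as the last step left them, time stands still between calls to the robot, and variables do not carry over. Pictures are saved under pics/ and viewed, about 12 in all and at most 16, crops included, and the job is handed in when it is done.

Besides the shell and the picture viewer there is one more tool, called after "Emit:" by a JSON object that holds its "fn" and its "kwargs". step_arm: Moves the arm, as the interface text tells. Its arguments: {"type":"object","properties":{"steps":{"type":"array","items":{"type":"array","items":{"type":"array","items":{"type":"number"}}}},"squeeze":{"type":"number"}},"required":["steps"]}

```bash
mkdir -p pics
python3 - <<'E'
from rig import *
import cv2
s=get_state();print(s)
for n in["scene","side","wrist"]:
    i=capture(n);cv2.imwrite(f"pics/{n}0.png",i[:,:,::-1])
    print(n,camera_info(n))
E
```

```text
{'time': 0.0, 'joints': array([ 1.33310548,  0.32184217, -0.07008423,  1.45167087,  0.02257052,
        1.37078619, -0.05687445]), 'joint_vel': array([-7.64366082e-04, -3.28171482e-05,  4.59883574e-04, -7.81391073e-04,
        1.94533491e-03, -2.18469545e-04,  1.62619942e-04]), 'joint_efforts': array([-8.88041853e-06, -4.93567908e+01, -3.82080786e-01, -3.14338589e+01,
        1.29568856e-02,  1.12708719e-02, -2.04634875e-05]), 'tool_pos': array([ 0.16176962, -0.62899733,  0.23021311]), 'tcp_rot': array([-9.47439104e-04,  9.92082057e-01,  1.25587705e-01, -1.54549061e-04]), 'contact_force': array([-0.33166435,  0.26955035, -0.09083848]), 'ft_torque': array([-0.01528648,  0.01446868,  0.01189039]), 'finger_gap': 0.08554511515048241}
scene {'intrinsics': array([[456.65219945,   0.        , 324.83740739],
       [  0.        , 456.65219945, 197.21046699],
       [  0.        ,   0.        ,   1.        ]]), 'D': array([-0.12673577,  0.        ,  0.        ,  0.        ,  0.        ]), 'world_to_cam': array([[ 0.79453793,  0.60671413, -0.02464643, -0.49895631],
       [ 0.30470098, -0.4334
[... 578 characters left out ...]
-0.76847049,  0.8160016 ],
       [ 0.        ,  0.        ,  0.        ,  1.        ]])}
wrist {'intrinsics': array([[280.9610116 ,   0.        , 323.70517277],
       [  0.        , 280.9610116 , 198.17273882],
       [  0.        ,   0.        ,   1.        ]]), 'D': array([-0.00405659,  0.        ,  0.        ,  0.        ,  0.        ]), 'T_tool_cam': array([[-2.69553759e-04, -9.57376043e-01, -2.88844316e-01,
         7.43947788e-02],
       [ 9.99999919e-01, -3.44522950e-04,  2.08708560e-04,
         4.55872482e-05],
       [-2.99326071e-04, -2.88844236e-01,  9.57376059e-01,
        -1.42374201e-01],
       [ 0.00000000e+00,  0.00000000e+00,  0.00000000e+00,
         1.00000000e+00]])}
```

View pics/scene0.png

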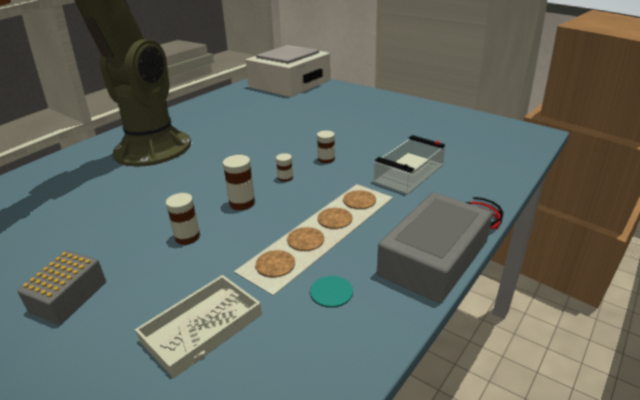

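View pics/side0.png

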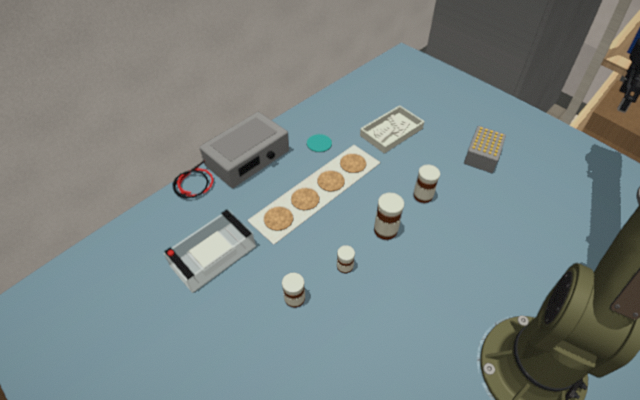

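Candidates: the four amber jars in the scene view are at a (237,182), b (182,218), c (326,147) and d (284,167). The corks are at (359,199), (335,217), (305,238) and (275,263). The look-alike is the turquoise disc at (331,291), which I'll leave alone. The tank is at the +y end, so a→cork_1, b→cork_2, c→cork_3 and d→cork_4.

```bash
cat > h.py <<'E'
from rig import *
import cv2, numpy as np
from scipy.optimize import least_squares
J={'a':(.058,.110),'b':(.052,.092),'c':(.045,.075),'d':(.038,.060)}
def proj(n,P):
    c=camera_info(n);W=c['world_to_cam']
    return cv2.projectPoints(np.asarray(P,float).reshape(-1,1,3),cv2.Rodrigues(W[:3,:3])[0],W[:3,3],c['intrinsics'],c['D'])[0].reshape(-1,2)
def cyl(x,y,z0,z1,d):
    t=np.linspace(0,2*np.pi,40)
    return np.array([[x+d/2*np.cos(a),y+d/2*np.sin(a),z] for z in(z0,z1) for a in t])
def hullc(n,P):
    h=cv2.convexHull(proj(n,P).astype(np.float32));m=cv2.moments(h)
    return np.array([m['m10']/m['m00'],m['m01']/m['m00']]),m['m00']
def blob(mask,seed):
    k,l,st,ce=cv2.connectedComponentsWithStats(mask.astype(np.uint8))
    d=[ (np.min(np.hypot(*(np.argwhere(l==i)-np.array(seed)[::-1]).T)),i) for i in range(1,k) if st[i,4]>60]
    i=min(d)[1]; return ce[i],st[i,4]
def fit(obs,z0,z1,d,g):
    # obs: {cam:centroid}
    f=lambda p:np.concatenate([hullc(n,cyl(p[0],p[1],z0,z1,d))[0]-o for n,o in obs.items()])
    r=least_squares(f,g,diff_step=1e-4);return r.x,r.fun
E
python3 - <<'E'
from h import *
im={n:cv2.imread(f'pics/{n}0.png').astype(int) for n in('scene','side')}
S={'a':((237,182),(389,218)),'b':((182,218),(427,186)),'c':((326,147),(293,292)),'d':((284,167),(346,260))}
C=[((359,199),(278,218)),((335,217),(305,199)),((305,238),(331,180)),((275,263),(353,162))]
for k,s in S.items():
    o={};ar=[]
    for n,p in zip(im,s):
        B,G,R=[im[n][:,:,i] for i in range(3)]
        o[n],a=blob(R>B-5,p);ar.append(a)
    x,f=fit(o,0,J[k][1],J[k][0],(.5,0));print(k,x.round(4),f.round(1),ar,[round(hullc(n,cyl(*x,0,J[k][1],J[k][0]))[1]) for n in im])
for i,s in enumerate(C):
    o={};ar=[]
    for n,p in zip(im,s):
        B,G,R=[im[n][:,:,i] for i in range(3)]
        o[n],a=blob((R>1.45*B)&(R>80),p);ar.append(a)
    x,f=fit(o,.003,.009,.074,(.6,0));print(i+1,x.round(4),f.round(1),ar,[round(hullc(n,cyl(*x,.003,.009,.074))[1]) for n in im])
P=[(199,322),(409,162)]
for n,p in (('scene',(410,163)),('side',(210,249))):
    print('tank',fit({n:p},0,.061,.1,(.6,.3))[0])
for n,p in (('scene',(200,325)),('side',(392,129))):
    print('tray',fit({n:p},0,.028,.1,(.6,-.3))[0])
for n,p in (('scene',(437,243)),('side',(246,150))): print('psu',fit({n:p},0,.09,.1,(.8,.1))[0])
E
```

```text
a [ 0.4348 -0.0567] [-0.2 -0.  -0.2  0. ] [np.int32(1401), np.int32(1078)] [1435, 1113]
b [ 0.4345 -0.2122] [-0.2  0.1 -0.3  0.2] [np.int32(1296), np.int32(730)] [1331, 768]
c [0.4605 0.2232] [-0.3 -0.  -0.2 -0.1] [np.int32(542), np.int32(659)] [558, 687]
d [0.4374 0.0871] [-0.2 -0.  -0.2 -0. ] [np.int32(422), np.int32(420)] [434, 439]
1 [0.6454 0.1032] [-0.2 -0.1 -0.2 -0.2] [np.int32(480), np.int32(522)] [534, 600]
2 [0.6435 0.0129] [-0.2 -0.2 -0.3 -0.2] [np.int32(569), np.int32(463)] [632, 542]
3 [ 0.6395 -0.0791] [-0.2 -0.1 -0.2 -0.1] [np.int32(684), np.int32(416)] [754, 489]
4 [ 0.6414 -0.1699] [-0.1 -0.  -0.2 -0.1] [np.int32(829), np.int32(371)] [911, 439]
tank [0.67643984 0.2796279 ]
tank [0.67310511 0.28350727]
tray [ 0.65453417 -0.35717618]
tray [ 0.64723361 -0.3524322 ]
psu [0.8763861  0.00824664]
psu [0.85409028 0.02759329]
```

Emit:
{"fn": "step_arm", "kwargs": {"steps": [[[33,-31,3,0,0,-6.87,1],[67,-61,6,0,0,-13.75,1],[100,-92,9,0,0,-20.6,1],[134,-122,12,0,0,-27.5,1],[167,-153,15,0,0,-34.4,1],[201,-183,18,0,0,-41.2,1],[234,-214,21,0,0,-48.1,1],[267,-244,24,0,0,-55,1],[301,-275,27,0,0,-61.9,1],[334,-305,30,0,0,-68.7,1],[368,-336,30,0,0,-75.6,1],[368,-336,30,0,0,-75.6,1]]], "squeeze": 30}}

```text
time: 1.35
tool_pos: [0.4379, -0.205, 0.2012]
tcp_rot: [-0.001, 0.702, 0.712, 0.002]
contact_force: [-0.1, -0.7, 0.8]
finger_gap: 0.085
```

Run:
```python
from h import *
from scipy.spatial.transform import Rotation as R
s=get_state();i=capture('wrist');cv2.imwrite('pics/w1.png',i[:,:,::-1])
q=s['tcp_rot'];r=R.from_quat(np.r_[q[1:],q[0]])
print(s['time'],s['tool_pos'],s['joints'],r.as_matrix().round(4))
c=camera_info('wrist');T=np.eye(4);T[:3,:3]=r.as_matrix();T[:3,3]=s['tool_pos'];W=np.linalg.inv(T@c['T_tool_cam'])
print(cv2.projectPoints(np.array([[[.4345,-.2122,.092]],[[.4348,-.0567,.110]],[[.6414,-.1699,.009]],[[.6395,-.0791,.009]]]),cv2.Rodrigues(W[:3,:3])[0],W[:3,3],c['intrinsics'],c['D'])[0])
```

```text
1.35 [ 0.43788937 -0.20503936  0.20118676] [ 9.27220643e-01  5.45895902e-03 -5.38582335e-01  1.87534383e+00
 -1.13695609e-03  1.26161837e+00  4.02672854e-01] [[-0.0137  0.9999  0.0014]
 [ 0.9999  0.0137  0.0036]
 [ 0.0036  0.0015 -1.    ]]
[[[319.00633062 203.53322121]]

 [[320.95501568   6.0644979 ]]

 [[494.48314612 150.36128369]]

 [[508.14748029  66.96155255]]]
```

View pics/w1.png

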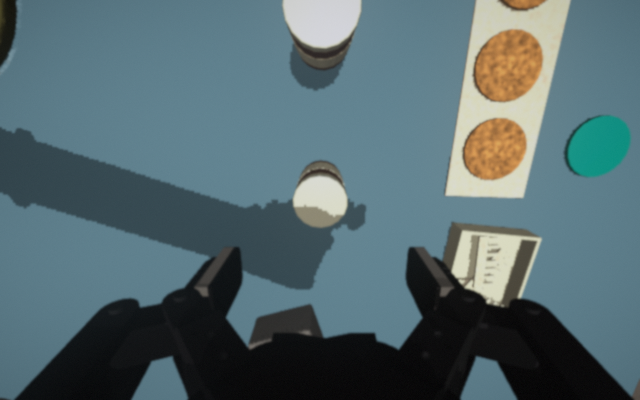

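The wrist view shows jar b's lid at (320,201), where it was predicted, and cork_4 at (495,149). The measurements hold, so I'll go down and grip.

Emit:
{"fn": "step_arm", "kwargs": {"steps": [[[-7,-3.5,15,0,0,0,1],[-7,-3.5,50,0,0,0,1],[-7,-3.5,90,0,0,0,1],[-7,-3.5,125,0,0,0,1],[-7,-3.5,150,0,0,0,1],[-7,-3.5,155,0,0,0,1],[-7,-3.5,155,0,0,0,1],[-7,-3.5,155,0,0,0,0.3],[-7,-3.5,155,0,0,0,0.3],[-7,-3.5,155,0,0,0,0.3],[-7,-3.5,155,0,0,0,0.3],[-7,-3.5,155,0,0,0,0.3]]], "squeeze": 30}}

```text
time: 2.6
tool_pos: [0.4337, -0.2161, 0.0476]
tcp_rot: [0.001, 0.704, 0.71, 0.001]
contact_force: [-0.3, 0.3, 5.9]
finger_gap: 0.0512
```

Emit:
{"fn": "step_arm", "kwargs": {"steps": [[[0,0,-20,0,0,0,0.3],[5,5,-45,0,0,0,0.3],[22,21,-60,0,0,0,0.3],[50,47,-60,0,0,0,0.3],[80,75,-60,0,0,0,0.3],[110,104,-60,0,0,0,0.3],[140,132,-60,0,0,0,0.3],[170,160,-60,0,0,0,0.3],[198,187,-60,0,0,0,0.3],[218,206,-60,0,0,0,0.3],[224,211,-60,0,0,0,0.3],[224,211,-60,0,0,0,0.3]]]}}

```text
time: 3.8
tool_pos: [0.6427, 0.0109, 0.1074]
tcp_rot: [0.0, 0.704, 0.711, 0.001]
contact_force: [0.3, -0.4, -2.4]
finger_gap: 0.0515
```

Emit:
{"fn": "step_arm", "kwargs": {"steps": [[[-1,0.5,20,0,0,0,0.3],[-1,0.5,38,0,0,0,0.3],[-1,0.5,46,0,0,0,0.3],[-1,0.5,49,0,0,0,0.3],[-1,0.5,50,0,0,0,0.3],[-1,0.5,50,0,0,0,0.3]]]}}

```text
time: 4.4
tool_pos: [0.6436, 0.0098, 0.058]
tcp_rot: [0.0, 0.704, 0.71, 0.001]
contact_force: [0.4, 0.4, -1.3]
finger_gap: 0.0515
```

Emit:
{"fn": "step_arm", "kwargs": {"steps": [[[0,0,1.5,0,0,0,0.3],[0,0,1.5,0,0,0,0.3]]]}}

```text
time: 4.6
tool_pos: [0.644, 0.0098, 0.057]
tcp_rot: [0.001, 0.704, 0.71, 0.001]
contact_force: [-0.1, 0.2, -2.5]
finger_gap: 0.0517
```

Emit:
{"fn": "step_arm", "kwargs": {"steps": [[[0,0,1.5,0,0,0,0.3],[0,0,2,0,0,0,0.3],[0,0,2,0,0,0,0.3]]]}}

```text
time: 4.9
tool_pos: [0.6442, 0.0099, 0.0567]
tcp_rot: [0.001, 0.704, 0.711, 0.001]
contact_force: [-2.8, -0.2, 6.2]
finger_gap: 0.051
```

Emit:
{"fn": "step_arm", "kwargs": {"steps": [[[0,0,0,0,0,0,0.7],[0,0,0,0,0,0,1],[0,0,0,0,0,0,1],[0,0,-20,0,0,0,1],[0,0,-60,0,0,0,1],[0,0,-100,0,0,0,1],[-10,-30,-120,0,0,0,1],[-22,-72,-120,0,0,0,1],[-36,-116,-120,0,0,0,1],[-50,-160,-120,0,0,0,1],[-62,-200,-120,0,0,0,1],[-65,-210,-120,0,0,0,1]]]}}

```text
time: 6.1
tool_pos: [0.4307, -0.059, 0.1755]
tcp_rot: [0.001, 0.705, 0.709, -0.001]
contact_force: [0.4, 0.3, -0.5]
finger_gap: 0.0851
```

Run:
```python
from h import *
i=capture('side');cv2.imwrite('pics/s1.png',cv2.resize(i[100:320,150:470,::-1],None,fx=2,fy=2))
im=i.astype(int)
print(blob(im[:,:,0]>im[:,:,2]-5,(389,218)),get_state()['tool_pos'])
```

```text
(array([388.08744186, 215.66604651]), np.int32(1075)) [ 0.43138024 -0.05895194  0.17585894]
```

View pics/s1.png

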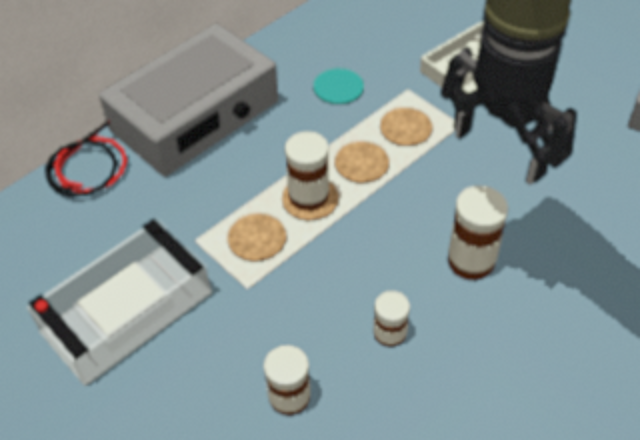

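Jar b stands upright on cork_2 (crop around (307,170)). Next is jar a.

Emit:
{"fn": "step_arm", "kwargs": {"steps": [[[2,3.5,10,0,0,0,1],[2,3.5,30,0,0,0,1],[2,3.5,60,0,0,0,1],[2,3.5,90,0,0,0,1],[2,3.5,110,0,0,0,1],[2,3.5,115,0,0,0,1],[2,3.5,115,0,0,0,1],[2,3.5,115,0,0,0,0.4],[2,3.5,115,0,0,0,0.4],[2,3.5,115,0,0,0,0.4],[2,3.5,115,0,0,0,0.4]]], "squeeze": 35}}

```text
time: 7.25
tool_pos: [0.436, -0.0574, 0.062]
tcp_rot: [0.003, 0.705, 0.709, -0.0]
contact_force: [-0.4, 0.7, 4.7]
finger_gap: 0.0572
```

Emit:
{"fn": "step_arm", "kwargs": {"steps": [[[0,0,-20,0,0,0,0.4],[0,0,-55,0,0,0,0.4],[4,6,-92,0,0,0,0.4],[20,26,-115,0,0,0,0.4],[42,55,-120,0,0,0,0.4],[66,87,-120,0,0,0,0.4],[90,119,-120,0,0,0,0.4],[114,151,-120,0,0,0,0.4],[138,183,-120,0,0,0,0.4],[154,204,-120,0,0,0,0.4],[159,210.5,-120,0,0,0,0.4],[159,210.5,-120,0,0,0,0.4]]]}}

```text
time: 8.45
tool_pos: [0.6448, 0.1043, 0.1811]
tcp_rot: [0.002, 0.704, 0.71, -0.0]
contact_force: [-0.4, -0.1, -2.8]
finger_gap: 0.0573
```

Emit:
{"fn": "step_arm", "kwargs": {"steps": [[[-1.5,0.5,20,0,0,0,0.4],[-1.5,0.5,50,0,0,0,0.4],[-1.5,0.5,80,0,0,0,0.4],[-1.5,0.5,98,0,0,0,0.4],[-1.5,0.5,106,0,0,0,0.4],[-1.5,0.5,109,0,0,0,0.4],[-1.5,0.5,110,0,0,0,0.4],[-1.5,0.5,110.5,0,0,0,0.4],[-1.5,0.5,111,0,0,0,0.4],[-1.5,0.5,111,0,0,0,0.4]]]}}

```text
time: 9.45
tool_pos: [0.6463, 0.1026, 0.0712]
tcp_rot: [0.002, 0.704, 0.71, 0.0]
contact_force: [-0.1, -0.5, -0.3]
finger_gap: 0.0574
```

Emit:
{"fn": "step_arm", "kwargs": {"steps": [[[0,0,0,0,0,0,0.8],[0,0,0,0,0,0,1],[0,0,0,0,0,0,1],[0,0,-20,0,0,0,1],[0,0,-60,0,0,0,1],[0,0,-95,0,0,0,1],[15,-23,-110,0,0,0,1],[42,-63,-110,0,0,0,1],[69,-104,-110,0,0,0,1],[95,-144,-105,0,0,0,1],[118,-178,-90,0,0,0,1],[122,-185,-80,0,0,0,1]]]}}

```text
time: 10.65
tool_pos: [0.4556, 0.227, 0.1499]
tcp_rot: [0.003, 0.702, 0.712, -0.0]
contact_force: [0.5, -0.2, 0.2]
finger_gap: 0.0853
```

Emit:
{"fn": "step_arm", "kwargs": {"steps": [[[-4,5,10,0,0,0,1],[-4,5,35,0,0,0,1],[-4,5,70,0,0,0,1],[-4,5,100,0,0,0,1],[-4,5,112,0,0,0,1],[-4,5,115,0,0,0,1],[-4,5,115,0,0,0,1],[-4,5,115,0,0,0,0.25],[-4,5,115,0,0,0,0.25],[-4,5,115,0,0,0,0.25],[-4,5,115,0,0,0,0.25],[-4,5,115,0,0,0,0.25]]], "squeeze": 25}}

```text
time: 11.85
tool_pos: [0.4617, 0.2228, 0.036]
tcp_rot: [0.003, 0.702, 0.712, 0.0]
contact_force: [-0.8, -0.6, 6.3]
finger_gap: 0.0442
```

Emit:
{"fn": "step_arm", "kwargs": {"steps": [[[0,0,-25,0,0,0,0.25],[-5,0,-60,0,0,0,0.25],[-30,0,-90,0,0,0,0.25],[-70,3,-100,0,0,0,0.25],[-112,10,-100,0,0,0,0.25],[-154,28,-100,0,0,0,0.25],[-195,55,-100,0,0,0,0.25],[-230,85,-100,0,0,0,0.25],[-262,117,-100,0,0,0,0.25],[-288,147,-100,0,0,0,0.25],[-304.5,171,-100,0,0,0,0.25],[-304.5,173.5,-100,0,0,0,0.25]]]}}

```text
time: 13.05
tool_pos: [0.641, -0.0831, 0.137]
tcp_rot: [0.004, 0.704, 0.71, 0.0]
contact_force: [-0.5, -0.0, -1.5]
finger_gap: 0.0444
```

Emit:
{"fn": "step_arm", "kwargs": {"steps": [[[3.5,0,20,0,0,0,0.25],[3.5,0,50,0,0,0,0.25],[3.5,0,75,0,0,0,0.25],[3.5,0,86,0,0,0,0.25],[3.5,0,90,0,0,0,0.25],[3.5,0,91.5,0,0,0,0.25],[3.5,0,92.5,0,0,0,0.25],[3.5,0,93,0,0,0,0.25],[3.5,0,93,0,0,0,0.25]]]}}

```text
time: 13.95
tool_pos: [0.6423, -0.0801, 0.0451]
tcp_rot: [0.004, 0.704, 0.71, 0.001]
contact_force: [-0.2, -0.6, 1.1]
finger_gap: 0.0443
```

Emit:
{"fn": "step_arm", "kwargs": {"steps": [[[0,0,0,0,0,0,0.6],[0,0,0,0,0,0,1],[0,0,0,0,0,0,1],[0,0,-25,0,0,0,1],[0,0,-65,0,0,0,1],[4,-5,-95,0,0,0,1],[28,-34,-100,0,0,0,1],[60,-72,-100,0,0,0,1],[92,-110,-100,0,0,0,1],[124,-149,-95,0,0,0,1],[156,-187,-85,0,0,0,1],[169,-203,-75,0,0,0,1]]]}}

```text
time: 15.15
tool_pos: [0.4341, 0.09, 0.1174]
tcp_rot: [0.005, 0.702, 0.712, -0.0]
contact_force: [1.7, -0.0, -0.0]
finger_gap: 0.0854
```

Run:
```python
from h import *
i=capture('scene');cv2.imwrite('pics/c2.png',i[:,:,::-1]);print(get_state()['tool_pos'])
```

```text
[0.43147668 0.09103728 0.11572781]
```

View pics/c2.png

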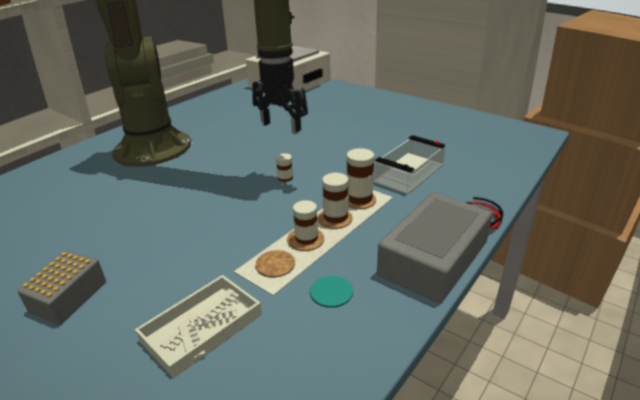

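Jars a, b and c stand upright on corks 1–3 (bases near (360,199), (335,218) and (305,240)), and jar d is untouched at (284,167). Now I'll grip d.

Emit:
{"fn": "step_arm", "kwargs": {"steps": [[[-4,6,10,0,0,0,1],[-4,6,25,0,0,0,1],[-4,6,55,0,0,0,1],[-4,6,80,0,0,0,1],[-4,6,90,0,0,0,1],[-4,6,91.5,0,0,0,1],[-4,6,91.5,0,0,0,1],[-4,6,91.5,0,0,0,0.15],[-4,6,91.5,0,0,0,0.15],[-4,6,91.5,0,0,0,0.15],[-4,6,91.5,0,0,0,0.15],[-4,6,91.5,0,0,0,0.15]]], "squeeze": 20}}

```text
time: 16.4
tool_pos: [0.4384, 0.0864, 0.0249]
tcp_rot: [0.004, 0.702, 0.712, -0.001]
contact_force: [-1.7, -0.8, 5.6]
finger_gap: 0.0374
```

Emit:
{"fn": "step_arm", "kwargs": {"steps": [[[0,0,-25,0,0,0,0.15],[-5,0,-60,0,0,0,0.15],[-30,2,-90,0,0,0,0.15],[-66,8,-100,0,0,0,0.15],[-102,22,-100,0,0,0,0.15],[-138,44,-100,0,0,0,0.15],[-170,72,-100,0,0,0,0.15],[-200,104,-100,0,0,0,0.15],[-226,136,-100,0,0,0,0.15],[-246,168,-100,0,0,0,0.15],[-258,192,-100,0,0,0,0.15],[-260,199.5,-100,0,0,0,0.15]]]}}

```text
time: 17.6
tool_pos: [0.6427, -0.1719, 0.1266]
tcp_rot: [0.004, 0.703, 0.711, -0.001]
contact_force: [0.1, 0.4, -0.6]
finger_gap: 0.0373
```

Emit:
{"fn": "step_arm", "kwargs": {"steps": [[[1.5,-1.5,20,0,0,0,0.15],[1.5,-1.5,50,0,0,0,0.15],[1.5,-1.5,75,0,0,0,0.15],[1.5,-1.5,86,0,0,0,0.15],[1.5,-1.5,90,0,0,0,0.15],[1.5,-1.5,91.5,0,0,0,0.15],[1.5,-1.5,92.5,0,0,0,0.15],[1.5,-1.5,93.5,0,0,0,0.15],[1.5,-1.5,93.5,0,0,0,0.15]]]}}

```text
time: 18.5
tool_pos: [0.6423, -0.1713, 0.0342]
tcp_rot: [0.005, 0.703, 0.711, -0.001]
contact_force: [0.5, -0.2, 0.5]
finger_gap: 0.0377
```

Emit:
{"fn": "step_arm", "kwargs": {"steps": [[[0,0,0.5,0,0,0,0.15],[0,0,0.5,0,0,0,0.5],[0,0,0.5,0,0,0,1],[0,0,0.5,0,0,0,1],[0,0,-20,0,0,0,1],[0,0,-60,0,0,0,1],[0,0,-100,0,0,0,1],[-20,-20,-130,0,0,0,1],[-50,-50,-140,0,0,0,1],[-80,-80,-140,0,0,0,1],[-100,-100,-140,0,0,0,1],[-100,-100,-140,0,0,0,1]]]}}

```text
time: 19.7
tool_pos: [0.5389, -0.2771, 0.1743]
tcp_rot: [0.005, 0.706, 0.709, -0.003]
contact_force: [-0.3, 0.3, -0.8]
finger_gap: 0.0854
```

Run:
```python
from h import *
print(get_state()['tool_pos'],get_state()['contact_force'])
im={n:capture(n) for n in('scene','side')}
for n in im: cv2.imwrite(f'pics/{n}9.png',im[n][:,:,::-1])
a=cv2.resize(im['scene'][120:320,200:460],(520,400));b=cv2.resize(im['side'][100:300,160:420],(520,400))
cv2.imwrite('pics/end.png',cv2.resize(np.hstack([a,b])[:,:,::-1],(800,308)))
C=[(.6454,.1032),(.6435,.0129),(.6395,-.0791),(.6414,-.1699)]
for k,(x,y) in zip('abcd',C):   # lid blob centroid -> position (white, upper part) 
    d,h=J[k];o={}
    for n,i in im.items():
        p=proj(n,[[x,y,.009+h]])[0];i=i.astype(int)
        top=cv2.fillConvexPoly(np.zeros((400,640),np.uint8),cv2.convexHull(proj(n,cyl(x,y,.009+h*.8,.009+h,d+.03)).astype(np.int32)),1)
        m=(i.min(2)>125)&(top>0)
        print(k,n,'lid-mask centroid',blob(m,p)[0].round(1),'top centre pred',p.round(1))
```

```text
[ 0.53892445 -0.27705488  0.1743278 ] [-0.26394319  0.26729721 -0.79541882]
a scene lid-mask centroid [360.  153.8] top centre pred [359.8 153.4]
a side lid-mask centroid [273.2 187.1] top centre pred [274.2 187.4]
b scene lid-mask centroid [334.7 178.4] top centre pred [333.7 177.9]
b side lid-mask centroid [302.5 172.3] top centre pred [303.5 172.7]
c scene lid-mask centroid [304.3 206.1] top centre pred [303.1 205. ]
c side lid-mask centroid [328.6 158.5] top centre pred [331.  159.3]
d scene lid-mask centroid [275.3 236.8] top centre pred [271.6 235.3]
d side lid-mask centroid [353.3 145.5] top centre pred [353.9 145.8]
```

View pics/end.png

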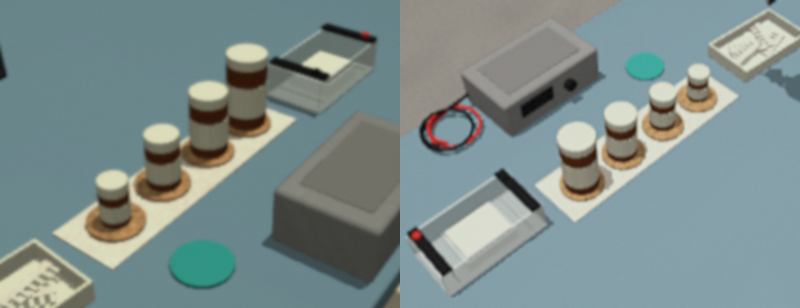

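All four jars stand upright and centred on their corks. The order is tallest at the tank to shortest at the tray, and the arm is clear.

```bash
python3 -c "
from rig import *
print(finish_job())"
```

```text
the job is handed in; nothing more can be done
None
```

The four amber jars are lined up on the cork discs in order of height, and I handed the job in about 20 s into the 109 s limit. The gel tank was at the +y end, so the jars went a→cork_1, b→cork_2, c→cork_3 and d→cork_4. Each was lowered until the wrist force showed the cork taking its weight, or nearly so for the light jar d, and was then released.

- **Final views:** Both fixed cameras show every jar upright on its disc and the arm clear. The tank, the tray and the turquoise disc look unmoved, though I did not re-measure them.
- **Jar positions:** Lid positions agreed with the disc centres to about 1–2.5 pixels (a few mm) in all but one reading. Jar d read 4 pixels off in the scene view but under 1 in the side view. I put that down to the white mat or the label getting into the lid mask, because in the picture it looks centred.
- **Cork_3:** It measured about 3 mm off the line of the other three discs. I aimed jar c between the two, and it was released within about 3 mm of the measured centre, inside the 12 mm allowed.

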